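# Push the gear lever into the slot marked by the stud

### The arm

A 7-joint arm with a two-finger parallel gripper is mounted at the origin on the work surface. World frame = base frame: x ahead of the robot, y to its left, z up, the work surface at z = 0. Lengths are in m, angles in rad, forces in N, time in s.
With the tool pointing down it reaches from about 0.35 to 0.9 m from the base axis. Payload 8.1 kg.
Tool frame: the origin (TCP) lies on the centre line of the jaws, within the pads' length; the fingertips stand 19 mm ahead of it and the grasp point (between the pads) is the TCP; z points along the fingers, y is the direction in which the jaws open and shut (so a half turn about z gives the same grasp; the last joint's range is limited). The gripper opens to 92 mm and grips with 3 to 60 N. Pads are 19 mm wide; open, the fingers measure 130 mm over their backs; the gripper's body (75 mm by 190 mm) begins 47 mm behind the grasp point.
Start: joints at [-1.282, 0.434, 0.025, 1.573, -0.012, 1.134, -0.075], TCP at [0.239, 0.578, 0.209] pointing down, gripper open.
Joint ranges: [-2.62, 2.62], [-0.44, 2.09], [-1.27, 1.32], [0.08, 2.57], [-1.32, 4.46], [0.12, 2], [-2.74, 2.74]. Speed limits (rad/s): [2.22, 2.22, 3.01, 3.01, 3.14, 3.14, 3.14].

### API

Orientations are given as a rotation vector (axis times angle).
In Python, from cell import monitor, imaging, workorder, outline_of gives the robot as it stands.
- The arm moves only by the tool move_arm, never from a script. Its argument "series" is a list of rows, each a list of 6 numbers: the shift along the world's x, y, z in cm, then the turn, a rotation vector about the world's x, y, z in degrees. A call has 1 to 8 rows; each row shifts and turns the commanded pose from where the row before left it; what a row does not reach is not made up. A row lasts 1/10 s, in which the tool goes at most 50 mm and 8.59 degrees, less where a joint would pass 70% of its speed; a pose out of reach is approached as far as the arm can. A call with a gripper value outside its range is refused whole. "grip" is the opening, from 0 (shut) to 1 (fully open), set as the call begins (left out, the last holds). The fingers move at their own pace and stop on an object; "force" is the grip in N (left out, the last holds). Time passes only in rows, so rows that do not move let the fingers close. It gives the time, the measured TCP pose, the force and the opening at its end, in the units of the state.
- monitor.observe(): the state, without advancing time (a new reading comes with each control period).
- imaging.get_image(name): name is "side" or "top" or "wrist"; returns a dict with "color" (420x560x3 uint8, red, green, blue), "fx", "fy", "cx", "cy" (pixels), "dist_coeffs" ([k1, k2, p1, p2, k3] as OpenCV has them; the pictures are not rectified), "rvec" (rotation vector, rad) and "tvec" (3), from world to camera coordinates, as OpenCV has them; the wrist camera has in their place "mount" (4x4, takes a point from camera to tool coordinates, whose origin is the TCP and whose axes are the flange's). Camera axes: x right, y down, z forward; pixel columns grow to the right and rows downward; lengths in m; the calibration is good to about 2 mm. A picture is of the moment at which its call begins: read the wrist's pose just before it. There is no depth.
- workorder.sign_off(): hands the job in, once; it reports no verdict.
Trained networks look in the newest picture that a camera, given by its name, has taken for a name from the list of things; names that differ only in an ending like _2 or _b are one class to them, and where a whole thing is asked for, a point or a joint stands for the part that bears it (a point fixed in the world has none). Each returns a list of dicts, best first, with "p" (0 to 1); they miss things now and then, are a little off and sometimes report something else, mostly with a low value. They report only what shows in the picture. A call takes as long as a camera call.
- outline_of(camera, thing): "mask" (420x560 bool, what is visible of it) and "rect" ([left, top, width, height] in pixels, round what is visible of it).
The state is a dict: "clock": time; "joints": joint angles; "dq": joint speeds; "joint_efforts": joint torques, N m; "position": TCP position; "ee_rot": TCP orientation; "force": force on the tool from outside, world axes, zero at the start; "ft_torque": the same for the moment, N m; "width": opening from 0.0 (shut) to 1.0 (fully open).
Only numpy, scipy, OpenCV 4.12 (cv2) and the standard library are available. Lean on these libraries where they do the work, as an engineer would, in place of code of your own. Each camera call takes 0.05 s, during which the arm holds its last target. There are 200 camera calls.

### The job

Select the marked gear on the gearbox that is bolted to the bench: push the gear lever by its ball knob out of the middle column, along the cross slot and fully home into the corner slot that has the tall stud standing at its outer end (the other corners have only flat screw heads). Only push the lever, never pull it upwards, and leave the loose parts around it where they are.

Things in the scene. Friction and masses are not known exactly. Their poses are not given: they have to be found in the camera images.
- gearbox: small cast-aluminium vehicle gearbox bolted to the bench: case 250 (x) by 200 (y) mm, flat top cover 260 by 210 mm at 100 mm above the bench; does not move. Origin: centre of its underside, on the bench; z up, x points roughly away from the robot, y to the left. Turned up to 0.35 rad either way.
- gate (a point): centre of the top face of the steel gate (120 by 90 mm) on the gearbox, 120 mm above the bench, gearbox axes. Double-H opening: a cross slot along y at x = 0 (16 mm wide) and three columns along x at y = -22, 0, +22 mm (14 mm wide, from x = -29 to 29 mm), so six slots, four at corners. The gate blocks the lever's 10 mm rod: it changes column only in the cross slot.
- knob (a point): centre of the black ball knob (42 mm across) on the gear lever, 170 mm from the lever's pivot, which lies 81 mm straight below the gate's centre. Upright, the ball's centre is 89 mm above the gate. Knob travel from the middle: about 48 mm sideways to an outer column, 51 mm to a slot's end; it dips up to 15 mm in a corner. Below the ball is only the rod.
- shift (a joint): lean of the lever along the gearbox's x (rad): 0 in the cross slot, positive away from the robot (gearbox +x), about +0.30 or -0.30 at the end of a slot. The lever starts in the middle column, anywhere from end to end.
- sway (a joint): lean of the lever along the gearbox's y (rad): 0 in the middle column, about +0.29 in the left (+y) column, -0.29 in the right (-y) one, with 0.03 of play. No springs in either lean: the lever stays where it is left and takes about 2 N at the knob to push.
- lift (a joint): how far the lever is pulled up along its own length (m): 0 at rest, held down by a spring of 15 N that also brings it back; at most 0.012.
- stud: tall steel stud, 14 mm across, 26 mm high, fixed on the gate beyond the outer end of one of the four corner slots (46 mm from the gate's centre in x, 22 mm in y, either sign, differing from run to run). The other three corners have a flat screw head of the same width, 4 mm high. Origin: centre of its foot, on the gate's top face.
- bearing: steel bearing ring, 42 mm across, 13 mm high, lying loose on the gearbox cover beside the lever. Origin: on its underside or axis; not part of the job.
- socket: steel wrench socket, plain upright cylinder 26 mm across and 34 mm high, standing loose on the gearbox cover. Origin: on its underside or axis; not part of the job.
- spanner: spanner lying loose on the bench to the left of the gearbox. Origin: on its underside or axis; not part of the job.
- driver: screwdriver lying loose on the bench to the right of the gearbox. Origin: on its underside or axis; not part of the job.
- piston: aluminium piston, 64 mm across, 55 mm high, standing loose on the bench on the robot's side of the gearbox. Origin: on its underside or axis; not part of the job.
- can: closed grey can, 64 mm across, 120 mm high, standing loose on the bench left of the gearbox. Origin: on its underside or axis; not part of the job.
- clutch_hub: dark steel ring, 90 mm across, 28 mm high, lying loose on the bench right of the gearbox. Origin: on its underside or axis; not part of the job.

How it is judged:
By the outcome, as a careful person would: the job done as asked, in the order asked, and still so for the second after the job is handed in, with the robot touching nothing.
It also fails if it takes over 58 s, if anything falls off the work surface, if the arm or the gripper's body presses on something with over 40 N, if the wrist force passes 120 N, or if a joint passes its speed limit or range.

## Working session

There is one attempt and no reset: what is moved stays moved. The work goes in short steps, Python scripts to look and compute and a tool call to move; the robot and the scene stay as the last step left them, time stands still between calls to the robot, and variables do not carry over. Pictures are saved under pics/ and viewed, about 8 in all and at most 12, crops included, and the job is handed in when it is done.

Besides the shell and the picture viewer there is one more tool, called after "Call:" as name(argument=value, ...) on one line, values as JSON. move_arm: Moves the arm, as the interface text tells. Its arguments: {"type":"object","properties":{"series":{"type":"array"},"grip":{"type":"number"},"force":{"type":"number"}},"required":["series"]}

```bash
mkdir -p pics
cat > h.py <<'E'
import numpy as np,cv2
from cell import monitor,imaging,workorder,outline_of
def K(i): return np.array([[i['fx'],0,i['cx']],[0,i['fy'],i['cy']],[0,0,1.]]),np.array(i['dist_coeffs'],float)
def ray(i,px):
    k,d=K(i);n=cv2.undistortPoints(np.array([[px]],float),k,d)[0,0]
    R=cv2.Rodrigues(np.array(i['rvec'],float))[0];t=np.array(i['tvec'],float).ravel()
    return -R.T@t, R.T@np.array([n[0],n[1],1.])
def atz(i,px,z):
    c,r=ray(i,px);return c+r*(z-c[2])/r[2]
def proj(i,P):
    k,d=K(i);return cv2.projectPoints(np.array(P,float).reshape(-1,1,3),np.array(i['rvec'],float),np.array(i['tvec'],float),k,d)[0][:,0]
def tri(a,pa,b,pb):
    c1,r1=ray(a,pa);c2,r2=ray(b,pb);s=np.linalg.lstsq(np.c_[r1,-r2],c2-c1,rcond=None)[0]
    p,q=c1+s[0]*r1,c2+s[1]*r2;return (p+q)/2,np.linalg.norm(p-q)
E
python3 - <<'E'
from h import *
s=monitor.observe();print(s['clock'],s['position'],s['ee_rot'],s['force'],s['width'])
for n in('top','side'):
    i=imaging.get_image(n);cv2.imwrite(f'pics/{n}1.png',i['color'][:,:,::-1])
    print(n,ray(i,(280,210)))
    for t in('gearbox','knob','stud','can','socket','bearing','piston'):
        o=outline_of(n,t)
        for x in o[:2]:
            m=np.argwhere(x['mask']).mean(0)[::-1];print(t,round(x['p'],2),x['rect'],m.round(1))
E
```

```text
0.0 [0.23848988 0.57709701 0.20862778] [-6.11528224e-01 -3.08134139e+00  2.56608722e-03] [-0.06295783 -0.22705852  0.00470098] 0.9988924792771772
top (array([0.47692801, 0.04148628, 1.10788239]), array([ 0.05158415, -0.030714  , -0.9982381 ]))
gearbox 0.68 [240.0, 114.8, 112.2, 140.6] [293.6 189. ]
gearbox 0.55 [312.0, 133.5, 13.2, 17.5] [319.6 141. ]
knob 0.72 [294.9, 197.6, 17.1, 18.8] [301.4 205. ]
stud 0.36 [297.6, 159.9, 7.7, 8.9] [300.7 165.5]
can 0.56 [159.1, 212.7, 33.1, 29.6] [174.  228.8]
socket 0.41 [292.1, 193.4, 20.9, 21.9] [301.2 204.9]
bearing 0.71 [265.1, 229.5, 13.8, 18.9] [271.4 238.4]
piston 0.8 [317.9, 254.0, 30.2, 29.2] [332. 268.]
piston 0.54 [238.0, 112.7, 113.1, 146.2] [293.5 189. ]
side (array([0.33988433, 0.49061461, 0.79375629]), array([ 0.2185246 , -0.5858451 , -0.78071742]))
gearbox 0.89 [183.3, 168.4, 140.2, 108.8] [259.6 219.7]
knob 0.74 [268.4, 162.2, 19.9, 42.3] [278.9 180.8]
knob 0.4 [185.5, 164.8, 139.8, 112.1] [259.4 219.4]
can 0.92 [226.5, 311.5, 33.2, 55.0] [243.7 338.3]
can 0.39 [261.8, 170.0, 61.4, 8.4] [305.  174.5]
socket 0.68 [223.5, 164.7, 12.4, 11.7] [229.1 170.5]
socket 0.53 [270.2, 166.9, 23.8, 41.9] [279.  180.9]
bearing 0.8 [292.4, 229.0, 14.5, 18.3] [299.1 237.8]
piston 0.82 [334.7, 207.7, 24.9, 29.7] [347.  221.1]
piston 0.62 [242.3, 182.0, 5.5, 11.2] [243.2 186. ]
```

View pics/top1.png

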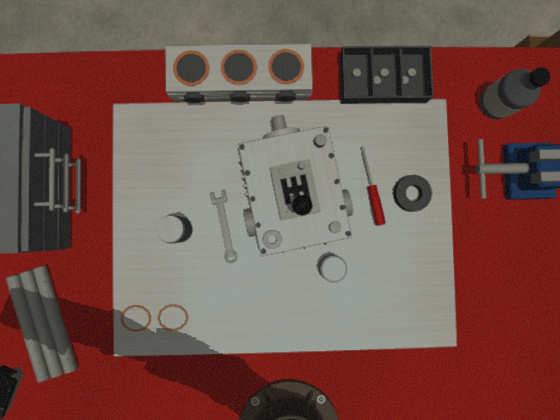

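View pics/side1.png

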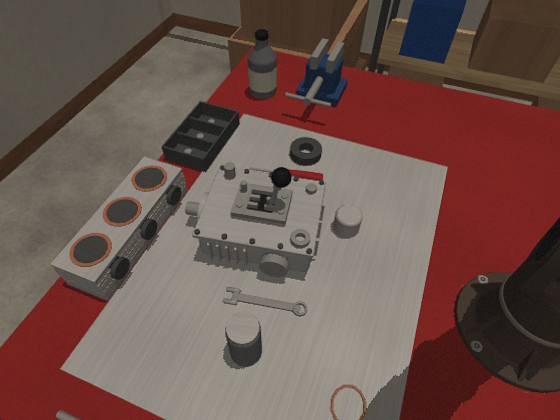

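The top view shows the gearbox at (295,190), with the knob at (302,205) leaning towards the robot. The side view shows the knob at (281,178) and an upright stud at about (243,186), probably the far end. Next I'll enlarge both views and fit the pose.

Run:
```python
from h import *
T=imaging.get_image('top');S=imaging.get_image('side')
# cover pose from top mask of the light cover: top-image corners
cor=[(238,143),(326,126),(352,237),(264,256)]
for c in cor: print(c,atz(T,c,.1).round(4))
m=None
print('knob',tri(T,(302,204.5),S,(281,178)))
print('stud side z.146',atz(S,(243,182),.146).round(3),'top',atz(T,(300.7,162),.146).round(3))
a=cv2.resize(T['color'][110:265,225:365],None,fx=3.8,fy=3.8,interpolation=3)[:,:,::-1]
b=cv2.resize(S['color'][150:260,190:330],None,fx=3.8,fy=3.8,interpolation=3)[:,:,::-1]
cv2.imwrite('pics/a.png',cv2.convertScaleAbs(a,alpha=1.4));cv2.imwrite('pics/b.png',cv2.convertScaleAbs(b,alpha=1.4))
```

```text
(238, 143) [0.6827 0.1019 0.1   ]
(326, 126) [ 0.7183 -0.0987  0.1   ]
(352, 237) [ 0.4648 -0.1499  0.1   ]
(264, 256) [0.4271 0.0485 0.1   ]
knob (array([ 0.53392694, -0.03103681,  0.20240531]), np.float64(0.00010447241445890414))
stud side z.146 [ 0.625 -0.038  0.146] top [ 0.629 -0.035  0.146]
```

View pics/a.png

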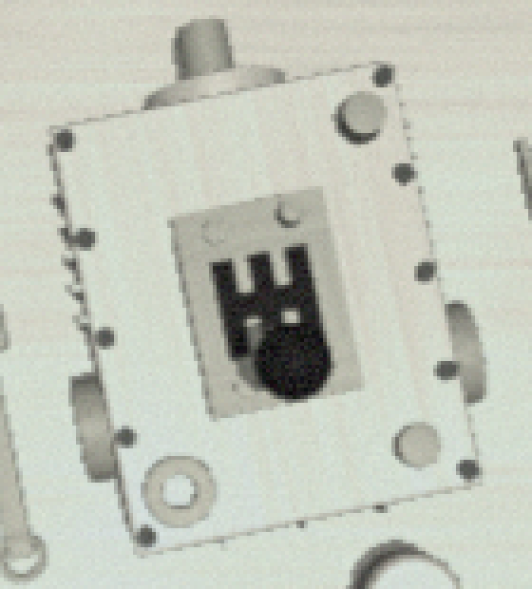

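View pics/b.png

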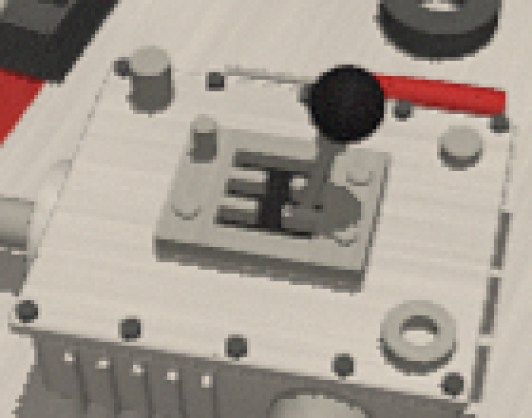

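The tall stud stands at the far right corner (+x, −y), at crop-a (288,212); the other corners are flat. The lever is at the near end of the middle column. Now the gate pose and the waypoints.

```bash
cat >> h.py <<'E'
from scipy.spatial.transform import Rotation as Ro
def g2w(g,yaw,c): 
    return np.array(c)+np.array([g[0]*np.cos(yaw)-g[1]*np.sin(yaw),g[0]*np.sin(yaw)+g[1]*np.cos(yaw)])
E
python3 - <<'E'
from h import *
T=imaging.get_image('top')
q=[atz(T,(225+u/3.8,110+v/3.8),.12)[:2] for u,v in((170,218),(325,187),(362,388),(211,420))]
c=np.mean(q,0);d=q[0]+q[1]-q[2]-q[3];e=q[0]-q[1]+q[3]-q[2]
print(np.round(q,4),c,np.arctan2(d[1],d[0]),np.arctan2(-e[0],e[1]),np.linalg.norm(d)/2,np.linalg.norm(e)/2)
R=Ro.from_rotvec(monitor.observe()['ee_rot']).as_matrix();print(R.round(3))
yaw=.203
for g in((-.05,0),(-.105,0),(-.0305,0),(.046,-.022)):print(g,g2w(g,yaw,c).round(4))
E
```

```text
[[ 0.6228  0.0316]
 [ 0.6393 -0.0592]
 [ 0.5214 -0.0775]
 [ 0.5048  0.0105]] [ 0.57207718 -0.02367378] 0.16557514236220533 0.18304791192814937 0.11954957590965752 0.09093130765428337
[[-0.924  0.382  0.   ]
 [ 0.382  0.924  0.   ]
 [ 0.     0.    -1.   ]]
(-0.05, 0) [ 0.5231 -0.0338]
(-0.105, 0) [ 0.4692 -0.0448]
(-0.0305, 0) [ 0.5422 -0.0298]
(0.046, -0.022) [ 0.6216 -0.0359]
```

Call:
move_arm(series=[[0, 0, 3, 0, 0, 8], [0, 0, 2, 0, 0, 8], [1.5, -4, 0, 0, 0, 8], [1.5, -4, 0, 0, 0, 8], [1.5, -4, 0, 0, 0, 1.4], [1.5, -4, 0, 0, 0, 0], [1.5, -4, 0, 0, 0, 0], [1.5, -4, 0, 0, 0, 0]], grip=0)

```text
clock: 1.75
position: [0.3291, 0.3359, 0.2596]
ee_rot: [-0.299, 3.127, 0.001]
force: [0.6, 0.4, 0.3]
width: 0.355
```

Call:
move_arm(series=[[1.5, -4, 0, 0, 0, 0], [1.5, -4, 0, 0, 0, 0], [1.5, -4, 0, 0, 0, 0], [1.5, -4, 0, 0, 0, 0], [1.5, -4, 0, 0, 0, 0], [1.5, -4, 0, 0, 0, 0], [1.5, -4, 0, 0, 0, 0], [0, 0, 0, 0, 0, 0]])

```text
clock: 2.55
position: [0.4351, 0.0521, 0.2598]
ee_rot: [-0.287, 3.127, -0.002]
force: [1.0, 0.5, -1.4]
width: 0.005
```

Call:
move_arm(series=[[1.1, -3.2, 0, 0, 0, 0], [1.1, -3.2, 0, 0, 0, 0], [1.2, -3.2, 0, 0, 0, 0], [0, 0, -3, 0, 0, 0], [0, 0, -3, 0, 0, 0], [0, 0, 0, 0, 0, 0], [0, 0, 0, 0, 0, 0]])

```text
clock: 3.25
position: [0.4675, -0.0379, 0.1999]
ee_rot: [0.3, -3.126, -0.0]
force: [0.7, 0.2, -0.1]
width: -0.0
```

Run:
```python
from h import *
s=monitor.observe();print(s['position'],s['force'])
S=imaging.get_image('side');T=imaging.get_image('top')
b=cv2.resize(S['color'][130:260,190:400],None,fx=3.6,fy=3.6,interpolation=3)[:,:,::-1]
cv2.imwrite('pics/c.png',cv2.convertScaleAbs(b,alpha=1.4))
for n in('side','top'):
  for x in outline_of(n,'knob')[:2]: print(n,x['p'],x['rect'])
```

```text
[ 0.4675462  -0.03787747  0.19986998] [ 0.72266211  0.18746184 -0.14988562]
side 0.84 [268.9, 164.2, 19.8, 40.7]
```

View pics/c.png

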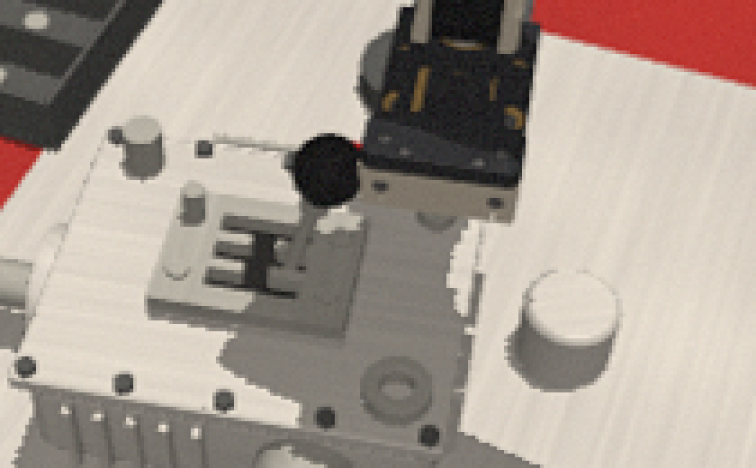

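The hand is below-right of the ball at crop (330,168), behind it on the robot side and clear. I'll push part of the way along +x, then measure.

Call:
move_arm(series=[[0.1, -0.6, 0, 0, 0, 0], [1.0, 0.2, 0, 0, 0, 0], [1.0, 0.2, 0, 0, 0, 0], [1.0, 0.2, 0, 0, 0, 0], [1.0, 0.2, 0, 0, 0, 0], [1.0, 0.2, 0, 0, 0, 0], [0.9, 0.2, 0, 0, 0, 0], [0, 0, 0, 0, 0, 0]])

```text
clock: 4.25
position: [0.5313, -0.0324, 0.2025]
ee_rot: [-0.299, 3.122, -0.001]
force: [-6.1, -0.4, 26.8]
width: 0.005
```

```bash
cat >> h.py <<'E'
C=np.array([.572,-.0237]);YAW=.19
def w2g(p):
    d=np.array(p)[:2]-C;c,s=np.cos(YAW),np.sin(YAW);return np.array([c*d[0]+s*d[1],-s*d[0]+c*d[1]])
def ball(i,guess,near=None):
    # dark ball: circle fit; return ball centre on the lever sphere nearest to the ray
    from scipy.ndimage import label
    g=i['color'].max(2)<40
    u,v=guess
    l,n=label(g);return l,n
def onsphere(i,px):
    c,r=ray(i,px);r=r/np.linalg.norm(r);o=np.array([*C,.039]);b=r@(c-o);k=(c-o)@(c-o)-.17**2
    disc=b*b-k;t=-b-np.sqrt(max(disc,0));return c+t*r
E
cat > look.py <<'E'
from h import *
import sys
s=monitor.observe();print(s['clock'],'tcp',s['position'].round(4),'g',w2g(s['position']).round(4),s['position'][2],'F',s['force'].round(1))
for n in('side','top'):
    i=imaging.get_image(n);cv2.imwrite(f'pics/_{n}.png',i['color'][:,:,::-1])
    for x in outline_of(n,'knob')[:1]:
        r=x['rect'];u=r[0]+r[2]/2
        # ball occupies top of mask, widest: use min-row + radius with expected px radius
        m=x['mask'];rows=np.where(m.any(1))[0];c=(u,rows[0]+9.5) if n=='side' else (u,r[1]+r[3]/2)
        P=onsphere(i,c);print(n,round(x['p'],2),np.round(r,1),P.round(4),'g',w2g(P).round(4))
E
python3 look.py
```

```text
4.25 tcp [ 0.5313 -0.0324  0.2025] g [-0.0416 -0.0008] 0.2024580754286401 F [-6.1 -0.4 26.8]
side 0.76 [264.  175.5  10.6  28.6] [0.5444 0.0056 0.2042] g [-0.0216  0.034 ]
```

Run:
```python
import cv2,numpy as np
a=cv2.imread('pics/_side.png');t=cv2.imread('pics/_top.png')
f=lambda x:cv2.convertScaleAbs(cv2.resize(x,None,fx=4,fy=4,interpolation=3),alpha=1.6)
cv2.imwrite('pics/d.png',np.hstack([f(a[140:270,210:310]),f(t[140:270,260:360])]))
```

```text
(no output)
```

View pics/d.png

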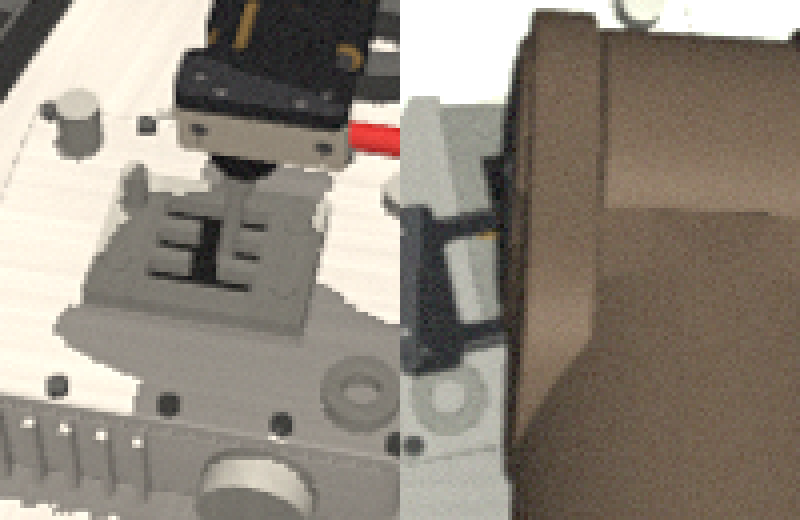

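Run:
```python
from h import *
i=imaging.get_image('side')
P=onsphere(i,(270.8,174.5));print(P,w2g(P))
for gx in(-.039,-.025,-.01,0):
    z=.039+np.sqrt(.17**2-gx**2);w=[*g2w((gx,0),YAW,C),z];print(gx,proj(i,[w]),)
s=monitor.observe();R=Ro.from_rotvec(s['ee_rot']).as_matrix();print(R.round(3))
p=s['position']
for o in([0,0,.019],[0,0,-.047],[.0375,.095,-.047],[-.0375,.095,-.047],[.0375,-.095,-.047],[-.0375,-.095,-.047]):print(o,proj(i,[p+R@o]).round(1))
print(s['ft_torque'],s['joint_efforts'])
```

```text
[ 0.5547058  -0.02722253  0.20808135] [-0.01764823 -0.00019298]
-0.039 [[281.15233217 177.32069321]]
-0.025 [[274.35331398 175.40789659]]
-0.01 [[267.06789347 173.81288976]]
0 [[262.22423144 173.00677048]]
[[-0.982 -0.19   0.005]
 [-0.19   0.982  0.   ]
 [-0.005 -0.001 -1.   ]]
[0, 0, 0.019] [[282.8 184.3]]
[0, 0, -0.047] [[283.6 161.3]]
[0.0375, 0.095, -0.047] [[294.8 201.3]]
[-0.0375, 0.095, -0.047] [[253.7 194.9]]
[0.0375, -0.095, -0.047] [[309.8 131.9]]
[-0.0375, -0.095, -0.047] [[274.1 127.1]]
[-0.09325507  0.99466297  0.00184613] [-6.27377462e-01 -3.83356798e+01  2.26335593e+00 -2.35275185e+01
 -2.78809341e-01 -1.71149544e+00 -4.99976377e-03]
```

Upward force of 27 N: the upright-going ball meets a ledge of the fingers higher up, about 26 mm above the TCP. I'll back off and come back with just the fingertips beside the ball's equator.

Call:
move_arm(series=[[0, 0, 0.5, 0, 0, 0], [-0.5, -0.1, 0.5, 0, 0, 0], [-1.5, -0.3, 0.3, 0, 0, 0], [0, 0, 0, 0, 0, 0]])

```text
clock: 4.9
position: [0.5056, -0.0371, 0.2124]
ee_rot: [0.298, -3.126, -0.0]
force: [0.7, 0.3, 0.3]
width: 0.002
```

```bash
python3 look.py
python3 - <<'E'
import cv2,numpy as np
a=cv2.imread('pics/_side.png')
cv2.imwrite('pics/e.png',cv2.convertScaleAbs(cv2.resize(a[130:250,220:330],None,fx=5,fy=5,interpolation=3),alpha=1.6))
E
```

```text
4.9 tcp [ 0.5056 -0.0371  0.2124] g [-0.0677 -0.0006] 0.21243972761173271 F [0.7 0.3 0.3]
side 0.73 [262.3 165.8  16.   35.4] [ 0.5536 -0.0218  0.208 ] g [-0.0177  0.0053]
```

View pics/e.png

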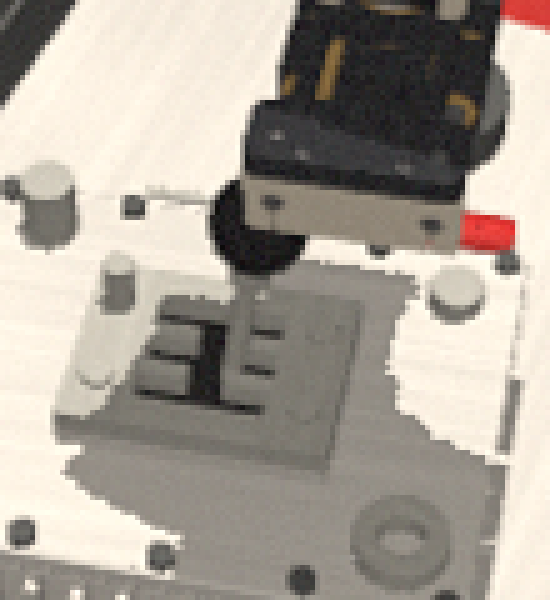

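Call:
move_arm(series=[[1.0, 0.2, 0, 0, 0, 0], [1.0, 0.2, 0, 0, 0, 0], [0.6, 0.1, 0, 0, 0, 0], [0.5, 0.1, 0, 0, 0, 0], [0, 0, 0, 0, 0, 0]])

```text
clock: 5.6
position: [0.5394, -0.0301, 0.2122]
ee_rot: [0.3, -3.127, 0.0]
force: [-0.8, 1.1, 0.0]
width: 0.004
```

```bash
cat > fit.py <<'E'
# fit ball circle in side view: dark blob of knob mask, algebraic using left edge+bottom known radius
from h import *
i=imaging.get_image('side');o=outline_of('side','knob')
s=monitor.observe();print(s['clock'],'tcpg',w2g(s['position']).round(4),s['position'].round(4),'F',s['force'].round(1))
for x in o[:1]:
    m=x['mask'].astype(np.uint8)*255
    best=None
    for gx in np.arange(-.06,.0601,.001):
        for gy in np.arange(-.06,.0601,.002):
            z=.039+np.sqrt(.17**2-gx**2-gy**2);w=np.array([*g2w((gx,gy),YAW,C),z])
    print(x['p'],np.round(x['rect'],1))
cv2.imwrite('pics/_side.png',i['color'][:,:,::-1])
d=(i['color'].max(2)<45)
r=[int(v) for v in o[0]['rect']] if o else [250,150,40,50]
sub=d[150:200,240:300]
print('\n'.join(''.join('#' if v else '.' for v in row) for row in sub))
E
python3 fit.py
```

```text
5.7 tcpg [-0.0341 -0.0003] [ 0.5386 -0.0304  0.2122] F [ 0.3  0.4 -0.3]
0.79 [259.2 173.6  19.6  30.7]
..........###########################################...#...
..........###########################################...#...
..........###########################################..##...
.........#####..########################################....
.........####....######################################.....
.........#####.########################################.....
........################################################....
........##########...#####################################..
........##########...#######################################
.........###########.#########################.#############
........##############################...###################
.........#########################.###...###########...#####
..........##########################################....####
.................###################################......##
........................############################........
...............................#####################........
.....................
[... 1352 characters left out ...]
.............................
............................................................
............................................................
............................................................
............................................................
.............###............................................
................#######.....................................
....................#####...................................
.....................####.....######........................
....................#####..........#........................
....................#####...................................
....................#####...................................
```

Almost no contact, yet the ball hasn't moved: my idea of the tool's geometry is wrong somewhere. I'll check with the wrist view.

Run:
```python
from h import *
s=monitor.observe();w=imaging.get_image('wrist');i=imaging.get_image('side')
R=Ro.from_rotvec(s['ee_rot']).as_matrix();p=s['position']
M=np.array(w['mount']);print(M.round(3))
im=w['color'][:,:,::-1].copy()
k,d=K(w);Mi=np.linalg.inv(M)
for o,c in(([0,0,.019],(0,0,255)),([0,0,0],(0,255,0)),([0,.019,.019],(255,0,0)),([0,-.019,.019],(255,0,255))):
    q=cv2.projectPoints(np.array([o],float),cv2.Rodrigues(Mi[:3,:3])[0],Mi[:3,3],k,d)[0].ravel();print(o,q)
    if abs(q).max()<900: cv2.circle(im,tuple(int(v) for v in q),4,c,1)
b=i['color'][:,:,::-1].copy()[120:250,210:335];b=cv2.convertScaleAbs(cv2.resize(b,None,fx=2.4,fy=2.4,interpolation=3),alpha=1.6)
for o,c in(([0,0,.019],(0,0,255)),([0,0,0],(0,255,0))):
    q=proj(i,[p+R@o])[0];cv2.circle(b,(int((q[0]-210)*2.4),int((q[1]-120)*2.4)),4,c,1)
im=cv2.convertScaleAbs(cv2.resize(im,(480,360)),alpha=1.5)
out=np.zeros((360,800,3),np.uint8);out[:,:480]=im;out[:312,480:780]=b;cv2.imwrite('pics/f.png',out)
```

```text
[[ 0.    -0.96  -0.28   0.075]
 [ 1.     0.001 -0.     0.   ]
 [ 0.001 -0.28   0.96  -0.176]
 [ 0.     0.     0.     1.   ]]
[0, 0, 0.019] [272.66484906 233.86056808]
[0, 0, 0] [272.59353027 244.77388762]
[0, 0.019, 0.019] [300.36832419 233.86788986]
[0, -0.019, 0.019] [244.96491943 233.83623929]
```

View pics/f.png

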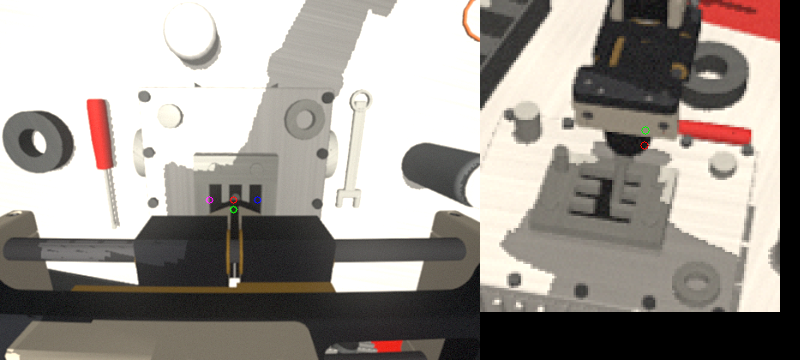

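Run:
```python
from h import *
w=imaging.get_image('wrist');im=w['color'][:,:,::-1][170:350,150:400]
cv2.imwrite('pics/g.png',cv2.convertScaleAbs(cv2.resize(im,None,fx=3.2,fy=3.2,interpolation=3),alpha=2.2,beta=15))
```

```text
(no output)
```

View pics/g.png

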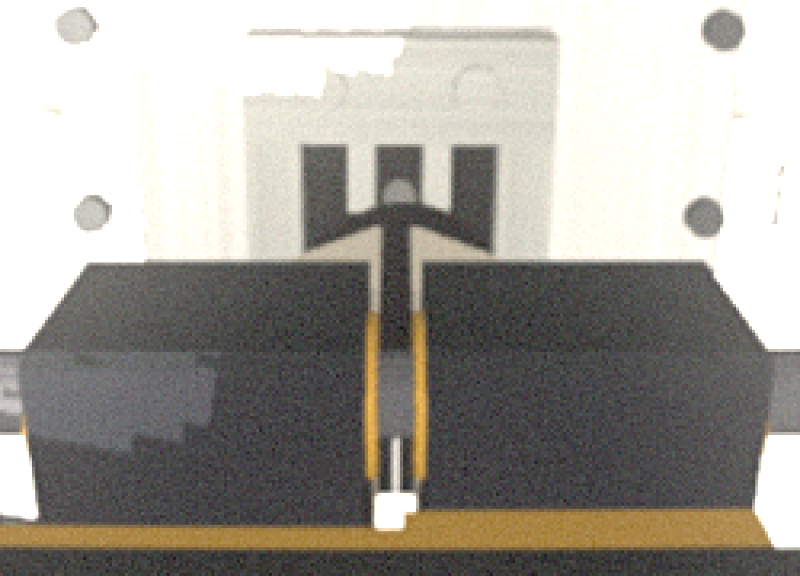

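Run:
```python
from h import *
s=monitor.observe();w=imaging.get_image('wrist');i=imaging.get_image('side')
R=Ro.from_rotvec(s['ee_rot']).as_matrix();p=s['position'];M=np.array(w['mount'])
X=np.eye(4);X[:3,:3]=R;X[:3,3]=p;Mi=np.linalg.inv(X@M)
w['rvec']=cv2.Rodrigues(Mi[:3,:3])[0];w['tvec']=Mi[:3,3]
print('cam',(X@M)[:3,3])
for v in(258,264,270): print(v,tri(w,(275,v),i,(271.5,174.7)))
for gx in(-.03,-.019,-.01,0,.01):
    c=np.array([*g2w((gx,0),YAW,C),.039+np.sqrt(.17**2-gx**2)]);
    print(gx,proj(w,[c])[0],proj(i,[c])[0])
# gate cue: near edge of gate, near column ends in wrist picture
for g in((-.06,.045),(-.06,-.045),(-.029,0.029),(-.029,-.029)):print(g,proj(w,[[*g2w(g,YAW,C),.12]])[0].round(1))
for o in((.0095,0,.019),(.0095,.02,.019),(.0095,0,0),(-.0095,0,.019),(.0095,0,-.02),(.0095,0,-.047)):print(o,proj(w,[p+R@o])[0].round(1),proj(i,[p+R@o])[0].round(1))
```

```text
cam [ 0.4650522  -0.04418946  0.38800137]
258 (array([ 0.55141266, -0.02687531,  0.20752009]), np.float64(0.003747253728583537))
264 (array([ 0.55271637, -0.02612883,  0.20933299]), np.float64(2.809992533458019e-05))
270 (array([ 0.55391477, -0.02534675,  0.21130321]), np.float64(0.003628695227539002))
-0.03 [273.08148118 247.10108767] [276.78291018 176.04348736]
-0.019 [273.06113436 263.59616994] [271.43769905 174.71405222]
-0.01 [273.04559651 276.46991225] [267.06789347 173.81288976]
0 [273.02959784 290.02341327] [262.22423144 173.00677048]
0.01 [273.01500614 302.70734757] [257.40078454 172.40571932]
(-0.06, 0.045) [323.4 177.5]
(-0.06, -0.045) [223.  177.3]
(-0.029, 0.029) [304.6 210.6]
(-0.029, -0.029) [241.8 210.5]
(0.0095, 0, 0.019) [272.7 220.7] [283.4 181.3]
(0.0095, 0.02, 0.019) [302.2 220.7] [281.6 188.5]
(0.0095, 0, 0) [272.6 230.5] [283.6 174.8]
(-0.0095, 0, 0.019) [272.7 246.7] [274.2 179.9]
(0.0095, 0, -0.02) [272.5 243.1] [283.8 167.7]
(0.0095, 0, -0.047) [272.3 265.5] [284.1 157.7]
```

Wrist view: the closed fingertips (px v≈240) show against the ball's arc (v≈235), and the tips appear to be above the ball rather than beside it. That puts them about 30 mm higher than assumed. I'll back off and compare the finger geometry at several openings in one picture.

Call:
move_arm(series=[[0, 0, 2, 0, 0, 0], [-2, -0.4, 2, 0, 0, 0], [-3, -0.6, 0, 0, 0, 0], [0, 0, 0, 0, 0, 0]])

```text
clock: 6.35
position: [0.4859, -0.0415, 0.2531]
ee_rot: [0.297, -3.127, -0.001]
force: [-0.2, 0.5, -0.2]
width: 0.006
```

```bash
cat > sv.py <<'E'
from h import *
import sys
s=monitor.observe();print(s['position'],s['width'])
cv2.imwrite(f'pics/w{sys.argv[1]}.png',imaging.get_image('wrist')['color'][:,:,::-1])
cv2.imwrite(f'pics/s{sys.argv[1]}.png',imaging.get_image('side')['color'][:,:,::-1])
E
python3 sv.py 0
```

```text
[ 0.48592211 -0.04153665  0.25305412] 0.0058980526823259076
```

Call:
move_arm(series=[[0, 0, 0, 0, 0, 0], [0, 0, 0, 0, 0, 0], [0, 0, 0, 0, 0, 0], [0, 0, 0, 0, 0, 0], [0, 0, 0, 0, 0, 0]], grip=0.6)

```text
clock: 6.95
position: [0.4888, -0.0403, 0.2523]
ee_rot: [0.3, -3.127, 0.0]
force: [-0.1, -0.4, -0.6]
width: 0.392
```

```bash
python3 sv.py 6
python3 - <<'E'
from h import *
f=lambda n,a,b,c,d,k:cv2.convertScaleAbs(cv2.resize(cv2.imread(n)[a:b,c:d],None,fx=k,fy=k,interpolation=3),alpha=2,beta=10)
A=[f(f'pics/w{k}.png',150,400,130,420,1.35) for k in(0,6)]
B=[f(f'pics/s{k}.png',120,220,230,375,2.7) for k in(0,6)]
cv2.imwrite('pics/h.png',np.vstack([np.hstack(A),np.hstack([cv2.resize(b,(A[0].shape[1],250)) for b in B])]))
E
```

```text
[ 0.48884973 -0.04033032  0.25229158] 0.39190089550646007
```

View pics/h.png

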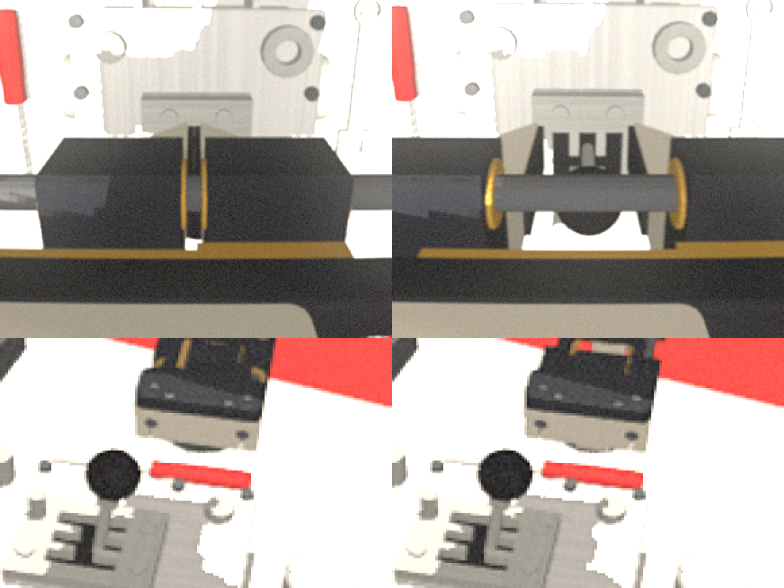

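Both panels fit one explanation. The fingers and body all sit about 38 mm higher along the tool than stated: the side-view body edge was 18 px too high, and the contact heights agree. So the real fingertip is at the TCP reading +19 mm. I'll work with that: close, go down to a TCP reading of about 0.170, and push.

Call:
move_arm(series=[[-0.5, -0.2, 0, 0, 0, 0], [0, 0, -2, 0, 0, 0], [0, 0, -2, 0, 0, 0], [0, 0, -2, 0, 0, 0], [0, 0, -2.2, 0, 0, 0], [0, 0, 0, 0, 0, 0], [0, 0, 0, 0, 0, 0]], grip=0)

```text
clock: 7.75
position: [0.4835, -0.0426, 0.1708]
ee_rot: [0.299, -3.127, 0.0]
force: [-0.4, 0.4, 0.8]
width: 0.014
```

Call:
move_arm(series=[[1.0, 0.2, 0, 0, 0, 0], [1.0, 0.2, 0, 0, 0, 0], [1.0, 0.2, 0, 0, 0, 0], [1.0, 0.2, 0, 0, 0, 0], [0, 0, 0, 0, 0, 0]])

```text
clock: 8.25
position: [0.5251, -0.0339, 0.1704]
ee_rot: [-0.301, 3.127, -0.0]
force: [-0.2, -0.5, -0.1]
width: 0.001
```

```bash
python3 fit.py
```

```text
8.35 tcpg [-0.0495 -0.0014] [ 0.5237 -0.0344  0.1702] F [ 0.   0.3 -0.2]
............................############################...#
............................################################
............................################################
...........................#################################
...........................########...######################
...........................#######....######################
...........................#######...#######################
..........................########...#######################
..........................#######....#######################
..........................#######....#######################
..........................#######...########################
............................#####...########################
............................####....########################
............................####...#########################
...........................#####...######################...
..........................######..#######################...
........................###########################
[... 1322 characters left out ...]
.............................
....................................................###.....
.....................................................##.....
............................................................
............................................................
............####............................................
.................######.....................................
....................#####...................................
.....................####.....######........................
....................#####..........#........................
....................####....................................
....................####....................................
```

Call:
move_arm(series=[[0.6, 0.1, 0, 0, 0, 0], [0.6, 0.1, 0, 0, 0, 0], [0, 0, 0, 0, 0, 0]])

```text
clock: 8.65
position: [0.5364, -0.0321, 0.1705]
ee_rot: [-0.3, 3.127, -0.0]
force: [-1.8, 0.2, 0.4]
width: 0.004
```

```bash
cat > ed.py <<'E'
from h import *
s=monitor.observe();i=imaging.get_image('side');cv2.imwrite('pics/_side.png',i['color'][:,:,::-1])
print(s['clock'],'tcpg',w2g(s['position']).round(4),s['position'].round(4),'F',s['force'].round(1))
d=i['color'].max(2)<45
for r in range(156,192,3): 
    c=np.where(d[r,235:320])[0]; print(r,(235+c[:3],235+c[-1]) if len(c) else '')
for x in outline_of('side','knob')[:1]: print(x['p'],x['rect'])
E
python3 ed.py
```

```text
8.65 tcpg [-0.0366 -0.0016] [ 0.5364 -0.0321  0.1705] F [-1.8  0.2  0.4]
156 (array([260, 261, 262]), np.int64(319))
159 (array([260, 261, 262]), np.int64(318))
162 (array([261, 262, 263]), np.int64(315))
165 (array([256, 257, 258]), np.int64(297))
168 (array([253, 254, 255]), np.int64(296))
171 (array([252, 253, 254]), np.int64(293))
174 (array([252, 253, 254]), np.int64(293))
177 (array([252, 253, 254]), np.int64(293))
180 (array([259, 260, 261]), np.int64(296))
183 (array([279, 281, 282]), np.int64(292))
186 
189 (array([287]), np.int64(287))
0.63 [185.2, 167.6, 140.0, 107.6]
```

The ball is at the cross slot (left edge 252, so centre 262 px, gx≈0). Now round to its left side.

Call:
move_arm(series=[[-1.7, -0.3, 0, 0, 0, 0], [-1.7, -0.3, 0, 0, 0, 0], [-0.5, 2.6, 0, 0, 0, 0], [-0.5, 2.6, 0, 0, 0, 0], [-0.5, 2.7, 0, 0, 0, 0], [3.5, 0.7, 0, 0, 0, 0], [3.6, 0.7, 0, 0, 0, 0], [0, 0, 0, 0, 0, 0]])

```text
clock: 9.55
position: [0.5617, 0.0563, 0.1705]
ee_rot: [-0.302, 3.124, -0.0]
force: [-0.2, 0.3, -0.8]
width: 0.005
```

Run:
```python
from h import *
s=monitor.observe();print(w2g(s['position']),s['position'],s['force'])
T=imaging.get_image('top');cv2.imwrite('pics/_top.png',T['color'][:,:,::-1])
for x in outline_of('top','knob')[:2]:
    r=x['rect'];P=onsphere(T,(r[0]+r[2]/2,r[1]+r[3]/2));print(x['p'],r,w2g(P))
```

```text
[0.00501468 0.08047134] [0.56172671 0.05627027 0.17046924] [-0.21627509  0.27266135 -0.84772527]
```

Call:
move_arm(series=[[0.3, -1.4, 0, 0, 0, 0], [0.3, -1.4, 0, 0, 0, 0], [0.2, -1, 0, 0, 0, 0], [0.2, -1, 0, 0, 0, 0], [0.2, -1, 0, 0, 0, 0], [0.2, -1, 0, 0, 0, 0], [0, 0, 0, 0, 0, 0]])

```text
clock: 10.35
position: [0.5721, -0.0152, 0.1708]
ee_rot: [-0.297, 3.127, -0.001]
force: [0.5, 0.5, -0.3]
width: 0.005
```

```bash
python3 ed.py
python3 - <<'E'
from h import *
i=imaging.get_image('side')
for g in((0,0),(0,-.02),(0,-.03),(0,-.048)):
    print(g,proj(i,[[*g2w(g,YAW,C),.039+np.sqrt(.17**2-g[1]**2)]]))
E
```

```text
10.35 tcpg [0.0017 0.0083] [ 0.5721 -0.0152  0.1708] F [ 0.5  0.5 -0.3]
156 (array([239, 240, 241]), np.int64(319))
159 (array([238, 239, 240]), np.int64(318))
162 (array([239, 240, 241]), np.int64(315))
165 (array([238, 239, 240]), np.int64(277))
168 (array([235, 236, 237]), np.int64(276))
171 (array([235, 236, 237]), np.int64(274))
174 (array([235, 236, 237]), np.int64(271))
177 (array([235, 236, 237]), np.int64(270))
180 (array([235, 236, 237]), np.int64(296))
183 (array([251, 252, 253]), np.int64(269))
186 
189 (array([264, 265]), np.int64(265))
0.44 [183.3, 168.5, 142.1, 106.6]
(0, 0) [[262.22423144 173.00677048]]
(0, -0.02) [[264.29747549 166.49806611]]
(0, -0.03) [[265.31562826 163.63062636]]
(0, -0.048) [[267.11199748 159.13445141]]
```

Call:
move_arm(series=[[0.1, -0.6, 0, 0, 0, 0], [0.1, -0.6, 0, 0, 0, 0]])

```text
clock: 10.7
position: [0.5732, -0.0251, 0.1701]
ee_rot: [0.301, -3.126, -0.001]
force: [-1.4, 1.4, -0.6]
width: 0.004
```

Call:
move_arm(series=[[0.1, -0.3, 0, 0, 0, 0]])

```text
clock: 10.8
position: [0.5744, -0.0291, 0.1703]
ee_rot: [0.299, -3.127, 0.0]
force: [-0.8, 1.3, -0.6]
width: 0.007
```

Call:
move_arm(series=[[0.1, -0.3, 0, 0, 0, 0], [0, 0, 0, 0, 0, 0]])

```text
clock: 11.0
position: [0.5757, -0.032, 0.1704]
ee_rot: [0.298, -3.127, 0.0]
force: [-0.8, 1.2, 0.4]
width: 0.006
```

Call:
move_arm(series=[[0.1, -0.4, 0, 0, 0, 0]])

```text
clock: 11.1
position: [0.5765, -0.0345, 0.1703]
ee_rot: [0.301, -3.127, -0.002]
force: [-1.9, 8.4, -3.6]
width: 0.009
```

Call:
move_arm(series=[[0, -0.3, 0, 0, 0, 0], [0, 0, 0, 0, 0, 0]])

```text
clock: 11.3
position: [0.5763, -0.0353, 0.1701]
ee_rot: [0.303, -3.126, -0.006]
force: [-3.2, 10.4, -1.5]
width: 0.003
```

Run:
```python
from h import *
s=monitor.observe();w=imaging.get_image('wrist');print(w2g(s['position']),s['force'])
R=Ro.from_rotvec(s['ee_rot']).as_matrix();X=np.eye(4);X[:3,:3]=R;X[:3,3]=s['position'];Mi=np.linalg.inv(X@np.array(w['mount']))
w['rvec']=cv2.Rodrigues(Mi[:3,:3])[0];w['tvec']=Mi[:3,3]
for g in((0,-.03),(0,-.04),(0,-.048),(.02,-.04)):print(g,proj(w,[[*g2w(g,YAW,C),.039+np.sqrt(.17**2-g[0]**2-g[1]**2)]]))
for x in outline_of('wrist','knob')[:2]:print(x['p'],x['rect'])
S=imaging.get_image('side')['color'][:,:,::-1]
f=lambda x:cv2.convertScaleAbs(x,alpha=1.6)
cv2.imwrite('pics/k.png',np.hstack([f(cv2.resize(w['color'][:,:,::-1][150:420,100:460],(460,345))),f(cv2.resize(S[130:250,210:325],(331,345)))]))
```

```text
[ 0.00205756 -0.01222559] [-3.1947812  10.3965524  -1.50955772]
(0, -0.03) [[237.79887301 268.92237209]]
(0, -0.04) [[218.88529417 266.9285358 ]]
(0, -0.048) [[204.31772985 264.95608684]]
(0.02, -0.04) [[221.1034439  299.35317019]]
0.73 [160.1, 207.9, 113.6, 60.8]
```

View pics/k.png

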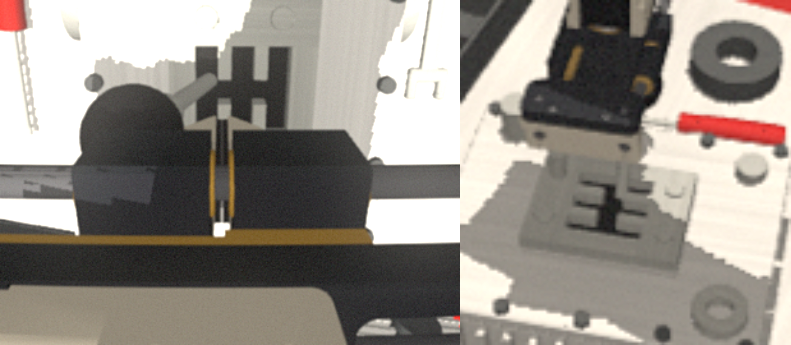

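The ball sits in the right column of the cross slot: wrist px (202,256) against a predicted (204,265), and the rod is at the right column's crossing. The stop was felt at 10 N. Now round behind it.

Call:
move_arm(series=[[-0.4, 2.0, 0, 0, 0, 0], [-2.5, -0.5, 0, 0, 0, 0], [-2.5, -0.5, 0, 0, 0, 0], [-2.6, -0.5, 0, 0, 0, 0], [0.4, -1.9, -0.3, 0, 0, 0], [0.4, -1.9, -0.3, 0, 0, 0], [0.3, -1.8, -0.3, 0, 0, 0], [0, 0, 0, 0, 0, 0]])

```text
clock: 12.25
position: [0.508, -0.0926, 0.1616]
ee_rot: [-0.294, 3.127, -0.003]
force: [0.2, 0.8, 0.4]
width: 0.004
```

Run:
```python
from h import *
s=monitor.observe();print(w2g(s['position']),s['position'],s['force'])
i=imaging.get_image('side')
for x in outline_of('side','knob')[:1]:
    r=x['rect'];P=onsphere(i,(r[0]+10,r[1]+10));print(x['p'],r,w2g(P))
```

```text
[-0.07585308 -0.05556498] [ 0.50800589 -0.09259058  0.16160024] [0.22128958 0.78702537 0.40234517]
0.73 [260.1, 148.7, 20.5, 50.5] [-0.00564749 -0.05179571]
```

Call:
move_arm(series=[[1.2, 0.5, 0, 0, 0, 0], [1.2, 0.2, 0, 0, 0, 0], [1, 0.2, 0, 0, 0, 0], [1, 0.2, 0, 0, 0, 0], [1, 0.2, 0, 0, 0, 0], [1, 0.2, 0, 0, 0, 0]])

```text
clock: 12.95
position: [0.5723, -0.0742, 0.1613]
ee_rot: [0.3, -3.127, -0.0]
force: [-2.5, -0.6, 2.7]
width: 0.005
```

Call:
move_arm(series=[[0.8, 0.2, 0, 0, 0, 0], [0.7, 0.1, 0, 0, 0, 0]])

```text
clock: 13.15
position: [0.5872, -0.0711, 0.1611]
ee_rot: [0.3, -3.127, -0.0]
force: [-1.9, 0.4, -1.6]
width: 0.002
```

Call:
move_arm(series=[[0.4, 0.1, 0, 0, 0, 0], [0.3, 0, 0, 0, 0, 0]])

```text
clock: 13.35
position: [0.5936, -0.07, 0.161]
ee_rot: [0.3, -3.126, -0.001]
force: [-2.0, 1.0, -1.2]
width: 0.008
```

Call:
move_arm(series=[[0.3, 0.1, 0, 0, 0, 0], [0.2, 0, 0, 0, 0, 0]])

```text
clock: 13.55
position: [0.5986, -0.0692, 0.1613]
ee_rot: [0.3, -3.127, -0.0]
force: [-2.3, 1.0, -1.9]
width: 0.002
```

Call:
move_arm(series=[[0.3, 0, 0, 0, 0, 0], [0, 0, 0, 0, 0, 0]])

```text
clock: 13.75
position: [0.6003, -0.0692, 0.161]
ee_rot: [0.299, -3.124, -0.001]
force: [-7.0, 1.2, 0.2]
width: 0.007
```

Resistance is rising (7 N), so the end stop is near. I'll press a little further, then back off and look.

Call:
move_arm(series=[[0.3, 0.1, 0, 0, 0, 0], [0.2, 0, 0, 0, 0, 0], [0, 0, 0, 0, 0, 0]])

```text
clock: 14.05
position: [0.6018, -0.0689, 0.1606]
ee_rot: [0.297, -3.118, -0.002]
force: [-19.6, -0.0, 7.4]
width: 0.003
```

Call:
move_arm(series=[[-1, -0.2, 0, 0, 0, 0], [-3, -0.6, 0, 0, 0, 0], [-4, -0.8, 0, 0, 0, 0], [-4, -0.8, 2, 0, 0, 0], [-4, -0.8, 2, 0, 0, 0], [0, 0, 0, 0, 0, 0], [0, 0, 0, 0, 0, 0]])

```text
clock: 14.75
position: [0.4476, -0.1006, 0.2028]
ee_rot: [-0.298, 3.123, 0.0]
force: [0.7, 1.6, 0.4]
width: 0.005
```

Run:
```python
from h import *
s=monitor.observe();print(s['clock'],s['position'],s['force'])
S=imaging.get_image('side');T=imaging.get_image('top')
for n,i in(('side',S),('top',T)):
    for x in outline_of(n,'knob')[:1]:
        r=x['rect'];P=onsphere(i,(r[0]+10,r[1]+10) if n=='side' else (r[0]+r[2]/2,r[1]+r[3]/2));print(n,x['p'],r,w2g(P),P)
    for t in ('bearing','socket','can','piston'):
        for x in outline_of(n,t)[:1]:print(n,t,x['rect'])
for g in((.051,-.048),(.04,-.048),(0,-.048)): print(g,proj(S,[[*g2w(g,YAW,C),.039+np.sqrt(.17**2-g[0]**2-g[1]**2)]]))
f=lambda x:cv2.convertScaleAbs(cv2.resize(x[:,:,::-1],(390,400),interpolation=3),alpha=1.5)
cv2.imwrite('pics/z.png',np.hstack([f(S['color'][130:260,195:322]),f(T['color'][110:260,225:371])]))
```

```text
14.75 [ 0.44760921 -0.1006033   0.2028318 ] [0.67152079 1.62800906 0.36577781]
side 0.85 [235.8, 145.2, 17.6, 49.1] [ 0.05139476 -0.06606573] [ 0.63494697 -0.07887047  0.18696587]
side socket [224.3, 164.1, 11.2, 12.4]
side can [226.9, 311.5, 36.3, 56.3]
side piston [333.6, 205.5, 27.7, 32.8]
top 0.3 [299.3, 148.2, 24.9, 32.2] [ 0.03717551 -0.03721145] [ 0.61553422 -0.05322087  0.20065794]
top bearing [262.6, 230.3, 17.2, 20.3]
top socket [315.5, 133.9, 10.8, 19.2]
top can [159.1, 216.8, 32.7, 24.5]
top piston [317.0, 254.7, 22.0, 25.7]
(0.051, -0.048) [[243.81235018 158.61450462]]
(0.04, -0.048) [[248.74852791 158.23698841]]
(0, -0.048) [[267.11199748 159.13445141]]
```

View pics/z.png

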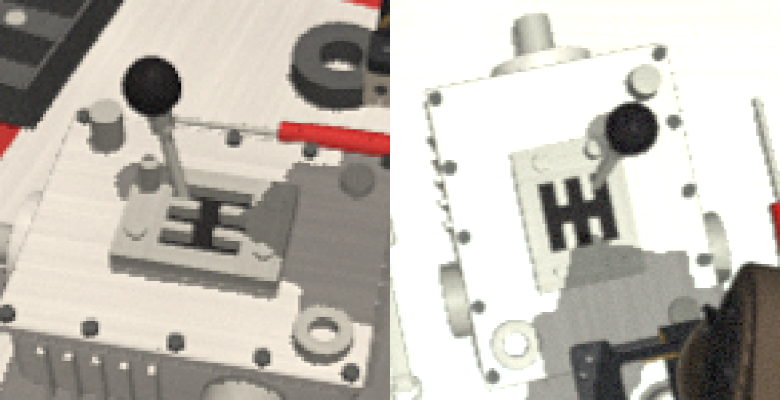

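The lever leans fully into the stud's corner. The ball is at side px (244.5,158.3), against a prediction of (243.8,158.6) for fully home, and the loose parts are in place. Handing in.

```bash
python3 -c "
from h import *
print(workorder.sign_off())"
```

```text
the job is handed in; nothing more can be done
None
```

The lever is in the marked gear: the far right corner slot (+x, −y), where the tall stud stands. I pushed it with closed fingertips in three moves: out of the middle column, along the cross slot to the right, then forward to the stop. I handed the job in after about 15 s on the robot's clock, with the gripper clear.

**Last checks:**
- **Lever position:** The knob's centre in the side view was at pixel (244.5, 158.3). The prediction for fully home is (243.8, 158.6). The end stop was felt at about 20 N, and the top view also shows the rod in that slot.
- **Loose parts:** The bearing, socket, can and piston were found at about their starting pixels. The spanner, screwdriver and clutch hub were not measured. The screwdriver and hub look undisturbed in the last picture.

**What disagreed:**
- **Tool geometry:** The closed fingers appear to sit about 38 mm higher along the tool than the text says. On the first push they pressed on the ball from above with about 27 N, inside the limits. A second try at a raised height did not move the ball. I then corrected the height and the pushes worked.
- **Detectors:** In the final check, their knob boxes were less exact than my own reading of the ball. The side box included the rod, and the top one had a confidence of only 0.3. I relied on the side-view reading above and the contact forces.

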